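# Weigh a counterweight on a sprung hook scale

## Robot

A 6-joint arm with a two-finger parallel gripper is mounted at the origin on the work surface; the furniture and walls round the work are solid. World frame = base frame: x ahead of the robot, y to its left, z up, the work surface at z = 0. Lengths are in mm, angles in rad, forces in N, time in s.
With the tool pointing down it reaches from about 400 to 925 mm from the base axis. Payload 12.5 kg.
Tool frame: the origin (TCP) lies between the finger pads; the fingertips stand 25 mm ahead of it and the grasp point (between the pads) lies 6 mm ahead of it; z points along the fingers, y is the line along which they close (so a half turn about z gives the same grasp; the last joint's range is limited). The gripper opens to 95 mm and grips with 3 to 60 N. Pads are 20 mm wide; open, the fingers measure 119 mm over their backs; the gripper's body (75 mm by 180 mm) begins 59 mm behind the grasp point.
Start: joints at [1.081, 0.491, 1.559, -0, 1.092, -0.106], TCP at [234.013, 579.553, 239.661] pointing down, gripper open.
Joint ranges: [-3.1, 3.1], [-0.84, 2.19], [0.05, 2.79], [-1.13, 4.28], [0.06, 2.93], [-2.69, 2.69]. Speed limits (rad/s): [2.22, 2.22, 2.79, 3.14, 3.14, 3.14].

## Interface

Orientations are given as [roll, pitch, yaw] about the fixed x, y, z axes, in that order (R = Rz(yaw) Ry(pitch) Rx(roll)).
In Python, from cell import state, read_camera, job_done, cut_out gives the robot as it stands. The module is installed in compiled form; this text tells all that it offers.
- The arm moves only by the tool jog_arm, never from a script. Its argument "motion" is a list of rows, each a list of 2 entries, a list of its own where there are three numbers: the shift along the tool's x, y, z in mm, then the turn about the tool's z in rad. A call has 1 to 5 rows; each row is the pose to reach, as a shift and turn from the pose commanded when the call began, along the tool's axes at that moment; what a row does not reach only later rows make up. A row lasts 1/10 s, in which the tool goes at most 50 mm and 8.59 degrees, less where a joint would pass 70% of its speed; a pose out of reach is approached as far as the arm can. A call with a gripper value outside its range is refused whole. "grip" is the closure, from 0 (fully open) to 1 (shut), set as the call begins (left out, the last holds). The fingers move at their own pace and stop on an object; the grip force is fixed at half the most. Time passes only in rows, so rows that repeat a pose let the fingers close. It gives the time, the measured TCP pose, the force, the opening and the grip force at its end, in the units of the state.
- state(): the state, without advancing time (a new reading comes with each control period).
- read_camera(name): name is "scene" or "top" or "wrist"; returns a dict with "img" (480x640x3 uint8, blue, green, red), "vertical_fov" (degrees; the focal length in pixels is half the picture's height over the tangent of half this angle, whatever the lens; pixels are square), "cx", "cy" (the principal point, pixels), "extrinsics" (4x4, takes a point from camera to world coordinates). Camera axes: x right, y up, looking along -z (the intrinsics and any distortion apply to the point x, -y, -z); pixel columns grow to the right and rows downward; lengths in mm; the calibration is good to about 2 mm. A picture is of the moment at which its call begins. There is no depth.
- job_done(): hands the job in; it is judged then, once.
Trained networks look in a picture, given as the dict that the camera call returned (one of the last four; its "shot" number tells which), for a name from the list of things; names that differ only in an ending like _2 or _b are one class to them, and where a whole thing is asked for, a point or a joint stands for the part that bears it (a point fixed in the world has none). Each returns a list of dicts, best first, with "p" (0 to 1); they miss things now and then, are a little off and sometimes report something else, mostly with a low value. They report only what shows in the picture. A call takes as long as a camera call. They do not tell look-alikes from the thing itself.
- cut_out(name, picture): "region" (480x640 bool, what is visible of it) and "box" ([left, top, right, bottom] in pixels, round what is visible of it).
The state is a dict: "t": time; "joints": joint angles; "qvel": joint speeds; "tau": joint torques, N m; "eef_pos": TCP position; "tcp_rot": TCP orientation; "ft_force": force on the tool from outside, world axes, zero at the start; "moment": the same for the moment, N m; "opening": opening from 0.0 (shut) to 1.0 (fully open); "grip_force": force on a finger pad.
Only numpy, scipy, OpenCV 4.12 (cv2) and the standard library are available. Lean on these libraries where they do the work, as an engineer would, in place of code of your own. Each camera call takes 0.05 s, during which the arm holds its last target. There are 200 camera calls.

## Task

Weigh the blue counterweight: pick it up by its stirrup handle and hang the handle in the hook of the spring scale. Ease its weight onto the sprung hook, so slowly and fully that the scale already carries all of it when you let go: the hook must never jerk or bounce (at no time faster than about 5 cm a second) or be pressed into the red end of the scale. Then back away, leave it hanging still, and leave the tools around it alone.

Things in the scene. Friction and masses are not known exactly. Their poses are not given: they have to be found in the camera images.
- weight: Blue cylinder, 56 mm across, 52 mm high, 0.20 to 0.70 kg (filling unknown), origin at its underside's centre. Its steel stirrup: two upright legs at y = +-22 mm (14 mm along x, 6 mm thick, 50 mm over their outsides, 38 between), from the cylinder's top up to 102 mm, joined by an 8 mm round crossbar along y, peaked in the middle (top 110 mm). x is square to the stirrup's plane.
- handle_top (a point): On the counterweight: middle of the crossbar's underside, where the hook must bear; 102 mm above the weight's bottom, 50 mm above the top of the blue cylinder.
- scale: Spring scale, fixed: grey base 170 x 100 x 16 mm, aluminium column 34 x 56 mm, 270 mm tall, centred 56 mm from the origin along +x. Origin at the centre of the base's underside, z up. The hook reaches out from the column's front towards the scale's -x. It stands inside a wooden drawer frame lying on the bench, rails 99 mm high; the counterweight starts outside it, to the left.
- hook_seat (a point): Bottom of the hook's valley (rod's top), where the crossbar rests: at x -50 mm, y 0 in the scale's frame, 235 mm up when unloaded; sinks with the hook; axes as the scale. 8 mm round rod: on the column side (+x) its top is 14 mm above the seat; the free tip, 21 mm out at -x, rises 18 mm above the seat. Valley open upward, 20 mm long; rod's underside 8 mm below the seat.
- scale_hook (a joint): How far the hook is pressed down, m: 0 unloaded, bottom stop 0.107, red end from 0.098. Damped spring, 85 N/m with 0.17 N preload: the weight hanging free sinks it 21 to 79 mm, depending on its filling.
- glue_bottle: An orange glue bottle standing at the back left, 43 x 56 x 194 mm; origin at the centre of its underside. Bystander.
- spring_clamp_1: A black spring clamp lying at the back left, 77 x 145 x 26 mm; origin at the centre of its underside. Bystander.
- tape_measure: A yellow tape measure standing behind the frame, 37 x 82 x 65 mm; origin at the centre of its underside. Bystander.
- oil_can: A grey oil can with a thin spout, behind the frame, 62 x 83 x 142 mm; origin at the centre of its underside. Bystander.
Mind the look-alikes: they are no part of the job. Several things have the shape of the weight; the one meant has the colours described above.

How it is judged (in metres and radians):
On the way, in this order (a step that is already met when the one before it is completed fails the run):
1. the counterweight is lifted clear of the bench (height (world z) of weight above 0.05 m), for 0.1 s.
2. the hook takes load from the counterweight while it is still held (value of joint scale_hook above 0.012 m and distance between handle_top and hook_seat below 0.012 m and contact force between the fingers and weight above 0.5 N and contact force between weight and scale above 0.5 N), for 0.1 s.
3. it is let go and hangs on the hook, settled (contact force between the fingers and weight below 0.1 N and value of joint scale_hook above 0.012 m and distance between handle_top and hook_seat below 0.012 m and velocity of joint scale_hook between -0.01 and 0.01 m/s), for 0.5 s.
At the end, for the whole second after the job is handed in: The counterweight hangs by its crossbar in the hook's valley (crossbar within 12 mm of the seat), upright within 0.2 rad, clear of bench and base, hook pressed down by its weight (more than 12 mm, bearing more than 1 N) and still (hook under 10 mm/s, weight under 40 mm/s) (distance between handle_top and hook_seat below 0.012 m and angle between weight's own z axis and vertical below 0.2 rad and value of joint scale_hook above 0.012 m and contact force between weight and scale above 1 N and linear speed of weight below 0.04 m/s and velocity of joint scale_hook between -0.01 and 0.01 m/s and height (world z) of weight above 0.03 m); the robot touches nothing.
It fails at once if the hook jerks or bounces (moves faster than 0.055 m/s) (velocity of joint scale_hook above 0.055 m/s or velocity of joint scale_hook below -0.055 m/s).
It fails at once if the hook is pressed into the red end of the scale (beyond 98 mm) (value of joint scale_hook above 0.098 m).
It fails at once if the counterweight is forced against the scale with more than 15 N (contact force between weight and scale above 15 N).
It fails at once if a bystander is moved by more than 20 mm (distance of any of glue_bottle, spring_clamp_1, tape_measure, oil_can from where it was at the start of the episode above 0.02 m).
It also fails if it takes over 61 s, if anything falls off the work surface, if the arm or the gripper's body presses on something with over 40 N, if the wrist force passes 120 N, or if a joint passes its speed limit or range.

## Working session

There is one attempt and no reset: what is moved stays moved. The work goes in short steps, Python scripts to look and compute and a tool call to move; the robot and the scene stay as the last step left them, time stands still between calls to the robot, and variables do not carry over. Pictures are saved under pics/ and viewed, at most 10 in all, crops included, and the job is handed in when it is done.

Besides the shell and the picture viewer there is one more tool, called after "Emit:" by a JSON object that holds its "name" and its "arguments", one argument or row to a line. jog_arm: Moves the arm, as the interface text tells. Its arguments: {"type":"object","properties":{"motion":{"type":"array"},"grip":{"type":"number"}},"required":["motion"]}

```bash
mkdir -p pics; cat > h.py <<'E'
import numpy as np, cv2
from cell import state, read_camera, job_done, cut_out
def ray(p,u,v):
    f=240/np.tan(np.radians(p["vertical_fov"])/2);E=np.array(p["extrinsics"])
    d=E[:3,:3]@np.array([(u-p["cx"])/f,-(v-p["cy"])/f,-1.]);return E[:3,3],d
def atz(p,u,v,z):
    o,d=ray(p,u,v);return o+d*(z-o[2])/d[2]
def proj(p,P):
    f=240/np.tan(np.radians(p["vertical_fov"])/2);E=np.array(p["extrinsics"])
    c=E[:3,:3].T@(np.array(P)-E[:3,3]);return p["cx"]+f*c[0]/-c[2],p["cy"]-f*c[1]/-c[2]
E
python3 - <<'E'
from h import *
print(state())
for n in ("scene","top"):
    p=read_camera(n);cv2.imwrite(f"pics/{n}0.png",p["img"]);print(n,{k:v for k,v in p.items() if k!="img"})
    for o in ("weight","scale","hook_seat","glue_bottle","spring_clamp_1","tape_measure","oil_can"):
        for r in cut_out(o,p): print(o,round(r["p"],2),r["box"])
E
```

```text
{'t': 0.0, 'joints': array([ 1.08141621e+00,  4.91569441e-01,  1.55946466e+00, -1.52293947e-06,
        1.09170122e+00, -1.05601986e-01]), 'qvel': array([-0.00012201, -0.0018198 ,  0.00031856,  0.00033276, -0.00032767,
        0.00105798]), 'tau': array([-9.28051086e-04, -6.12622690e+01, -2.58183485e+01,  6.92748372e-02,
        4.82683978e-02, -1.39406397e-04]), 'eef_pos': array([233.89130995, 579.34502803, 239.05035672]), 'tcp_rot': array([-3.14045620e+00, -1.19101166e-04,  2.75781516e+00]), 'ft_force': array([0.10530173, 0.35030393, 0.6367336 ]), 'moment': array([0.00419182, 0.01809446, 0.03693471]), 'grip_force': 0.0, 'opening': 0.9968741395065465}
scene {'vertical_fov': 54.97143753525577, 'cx': 322.0072971468642, 'cy': 233.4118381017989, 'extrinsics': array([[ 7.04596528e-01,  5.58005808e-01, -4.38375696e-01,
         1.43694064e+02],
       [-7.09568024e-01,  5.47463530e-01, -4.43617970e-01,
        -2.41481581e+02],
       [-7.54669803e-03,  6.23629057e-01,  7.81683981e-01,
         8.37061777e+02],
       [ 0.00000000e+00,  0.00000000e+00,  0.00000000e+00,
         1.00000000
[... 803 characters left out ...]
-1.31884246e-04,
         1.29327021e+02],
       [-5.09438580e-04,  1.48838777e-01,  9.88861345e-01,
         1.15557749e+03],
       [ 0.00000000e+00,  0.00000000e+00,  0.00000000e+00,
         1.00000000e+00]]), 'shot': 2}
weight 0.7 [226.6, 281.8, 255.8, 303.4]
weight 0.61 [179.9, 276.2, 212.2, 303.4]
weight 0.6 [329.3, 278.0, 351.8, 304.1]
weight 0.57 [269.0, 245.8, 293.7, 277.9]
scale 0.59 [364.7, 263.0, 471.1, 304.4]
hook_seat 0.53 [392.4, 269.4, 450.9, 286.6]
glue_bottle 0.75 [171.6, 193.9, 200.4, 228.5]
glue_bottle 0.73 [233.6, 281.6, 252.7, 300.7]
spring_clamp_1 0.6 [223.7, 201.8, 283.2, 233.4]
tape_measure 0.88 [342.6, 200.3, 360.7, 231.8]
oil_can 0.62 [415.2, 188.5, 449.4, 231.6]
```

View pics/scene0.png

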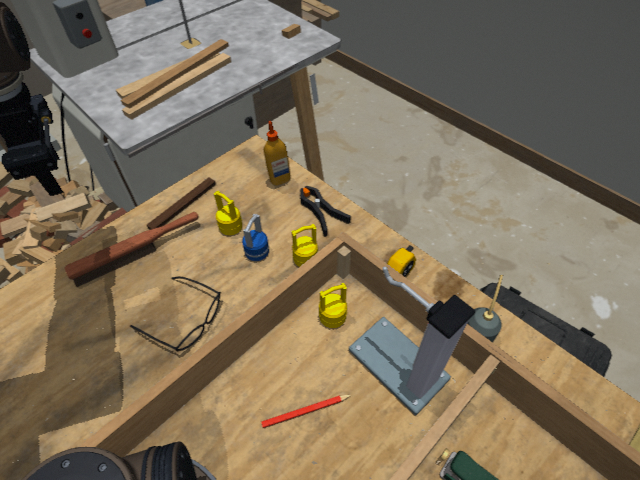

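View pics/top0.png

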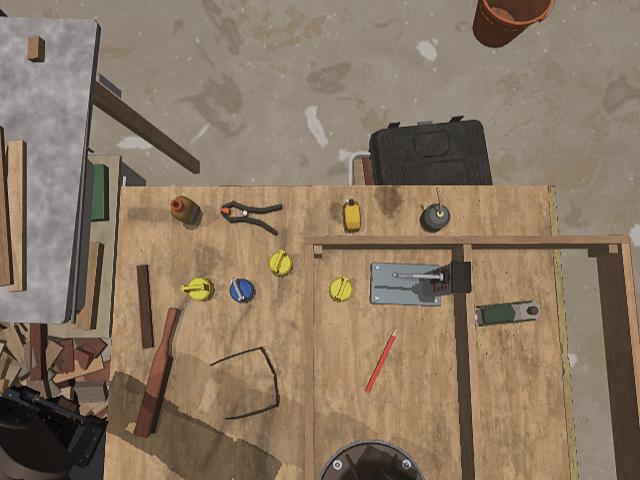

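The blue weight is at scene (256,245) and top (241,290), among yellow look-alikes. The scale stands inside the frame with its hook pointing to world +y. I'll fit poses by silhouette.

```bash
cat > fit.py <<'E'
from h import *
from scipy.optimize import minimize
def box(x0,x1,y0,y1,z0,z1): return np.array([[x,y,z] for x in(x0,x1) for y in(y0,y1) for z in(z0,z1)],float)
def cyl(r,z0,z1): a=np.linspace(0,2*np.pi,24,False);return np.array([[r*np.cos(t),r*np.sin(t),z] for t in a for z in(z0,z1)])
def rod(a,b,r=4):
    o=r*np.array([[1,0,0],[-1,0,0],[0,1,0],[0,-1,0],[0,0,1],[0,0,-1]]);return np.vstack([np.array(a)+o,np.array(b)+o])
WEIGHT=[cyl(28,0,52),box(-7,7,19,25,52,102),box(-7,7,-25,-19,52,102),rod((0,-22,100),(0,0,106)),rod((0,22,100),(0,0,106))]
SCALE=[box(-85,85,-50,50,0,16),box(39,73,-28,28,0,270),rod((39,0,245),(-38,0,245)),rod((-38,0,245),(-50,0,231)),rod((-50,0,231),(-71,0,249))]
def render(p,parts,q):
    c,s=np.cos(q[2]),np.sin(q[2]);R=np.array([[c,-s,0],[s,c,0],[0,0,1]]);m=np.zeros((1920,2560),np.uint8)
    for P in parts:
        uv=np.array([proj(p,R@v+[q[0],q[1],0]) for v in P])
        cv2.fillConvexPoly(m,cv2.convexHull(((uv+.5)*4).astype(np.int32)),255)
    return cv2.resize(m,(640,480),interpolation=cv2.INTER_AREA)/255.
def fit(views,parts,q0s):
    def cost(a):
        q=a*[1,1,.02]; e=0
        for p,M in views:
            r=render(p,parts,q);e+=1-np.minimum(r,M).sum()/np.maximum(r,M).sum()
        return e
    best=[]
    for q0 in q0s:
        a=np.array(q0)/[1,1,.02]
        r=minimize(cost,a,method="Nelder-Mead",options=dict(initial_simplex=a+np.vstack([np.zeros(3),np.eye(3)*6]),xatol=.1,fatol=1e-4,maxiter=150))
        best.append((r.fun,(r.x*[1,1,.02]).round(3)))
    return sorted(best,key=lambda b:b[0])
E
python3 - <<'E'
from fit import *
W=[];S=[];tiles=[]
for n,c in (("scene",(256,245)),("top",(241,290))):
    p=read_camera(n)
    for r in cut_out("weight",p):
        b=r["box"]
        if b[0]<c[0]<b[2] and b[1]<c[1]<b[3]: W.append((p,r["region"].astype(float)));break
    m=cut_out("scale",p)[0]["region"].astype(bool)|cut_out("hook_seat",p)[0]["region"].astype(bool);S.append((p,m.astype(float)))
    print(n,atz(p,*c,40))
w=fit(W,WEIGHT,[(*atz(W[1][0],241,290,40)[:2],y) for y in np.arange(0,3.1,.52)]);print(w[:3])
s=fit(S,SCALE,[(*atz(S[1][0],405,285,8)[:2],y) for y in (-1.57,-1.7,-1.45)]);print(s)
for V,q,P in ((W,w[0][1],WEIGHT),(S,s[0][1],SCALE)):
    for p,M in V:
        ys,xs=np.nonzero(M);im=p["img"].copy()
        cs,_=cv2.findContours((render(p,P,q)>.5).astype(np.uint8),cv2.RETR_LIST,cv2.CHAIN_APPROX_NONE)
        x0,x1,y0,y1=xs.min()-8,xs.max()+8,ys.min()-8,ys.max()+8
        big=cv2.resize(im[y0:y1,x0:x1],(390,290),interpolation=cv2.INTER_CUBIC)
        k=np.array([390/(x1-x0),290/(y1-y0)])
        for c in cs: cv2.polylines(big,[((c.reshape(-1,2)-[x0,y0]+.5)*k).astype(np.int32)],True,(0,0,255),1)
        tiles.append(big)
cv2.imwrite("pics/fit.png",np.vstack([np.hstack(tiles[:2]),np.hstack(tiles[2:])]))
E
```

```text
scene [467.55772187 290.44119688  40.        ]
top [474.76657436 303.33800813  40.        ]
[(np.float64(0.19051007001959197), array([474.303, 302.109,   1.983])), (np.float64(0.19126969611013034), array([473.96, 301.87,   2.02])), (np.float64(0.19254313871530848), array([474.607, 302.162,   2.031]))]
[(np.float64(0.09913243126335025), array([489.387, -91.098,  -1.606])), (np.float64(0.09954854159397919), array([489.54 , -91.196,  -1.607])), (np.float64(0.0999713168327625), array([489.348, -91.341,  -1.612]))]
```

View pics/fit.png

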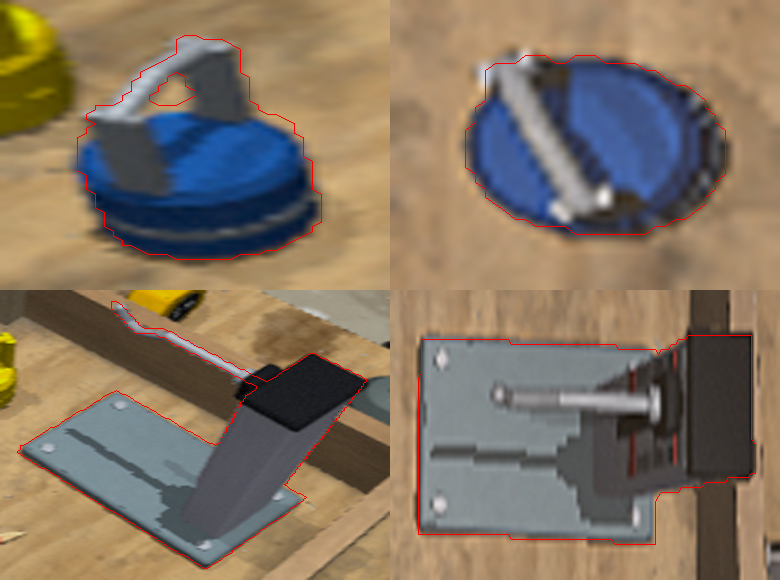

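The contours match in both views: weight at (474,302), yaw 2.0; hook seat at about (491,-41), z 235. Moving above the weight.

Emit:
{"name": "jog_arm", "arguments": {
  "motion": [
    [[-40,-21,0],0.14],
    [[-80,-42,0],0.28],
    [[-120,-63,0],0.42],
    [[-160,-84,0],0.56],
    [[-200,-105,0],0.7]
  ],
  "grip": 0
}}

```text
t: 1.7
eef_pos: [381.1, 405.9, 239.8]
tcp_rot: [3.141, -0.0, 2.052]
ft_force: [0.2, 1.0, -0.1]
opening: 0.996
grip_force: 0.0
```

```bash
cat > go.py <<'E'
import sys
from h import *
from scipy.spatial.transform import Rotation as Ro
# target x y z yaw -> tool-frame shift and turn from the measured pose
t=np.array([float(a) for a in sys.argv[1:5]]);s=state();R=Ro.from_euler("xyz",s["tcp_rot"]).as_matrix()
print("shift",(R.T@(t[:3]-s["eef_pos"])).round(1),"turn",round((s["tcp_rot"][2]-t[3]+1.5708)%3.14159-1.5708,3),"t",s["t"],s["eef_pos"].round(1),s["tcp_rot"].round(4),"F",s["ft_force"].round(2),s["opening"])
E
python3 go.py 474.3 302 239 2.0
```

```text
shift [-135.2   34.5    0.8] turn 0.052 t 1.7 [381.1 405.9 239.8] [ 3.1412e+00 -1.0000e-04  2.0523e+00] F [ 0.23  0.96 -0.14] 0.9955857480020598
```

Emit:
{"name": "jog_arm", "arguments": {
  "motion": [
    [[-40,10,0],0.05],
    [[-80,20,0],0.05],
    [[-115,30,0],0.05],
    [[-135,34,0],0.05],
    [[-135,34,0],0.05]
  ]
}}

```text
t: 2.2
eef_pos: [474.9, 302.1, 239.6]
tcp_rot: [3.141, 0.0, 2.005]
ft_force: [-0.1, -0.5, 0.1]
opening: 1.002
grip_force: 0.0
```

```bash
python3 go.py 474.3 302 239 2.0; python3 - <<'E'
from fit import *
p=read_camera("wrist");im=p["img"].copy()
for q in [(474.3,302,2.0)]:
    cs,_=cv2.findContours((render(p,WEIGHT,q)>.5).astype(np.uint8),cv2.RETR_LIST,cv2.CHAIN_APPROX_NONE);cv2.drawContours(im,cs,-1,(0,0,255),1)
cv2.imwrite("pics/w1.png",im)
rs=cut_out("weight",p)
for r in rs: print(r["p"],r["box"])
c=proj(p,(474,302,30));print(c)
for r in rs:
    b=r["box"]
    if b[0]<c[0]<b[2] and b[1]<c[1]<b[3]: print(fit([(p,r["region"].astype(float))],WEIGHT,[(474,302,2.0),(474,302,1.9)]));break
E
```

```text
shift [ 0.1 -0.6  0.6] turn 0.005 t 2.2 [474.9 302.1 239.6] [3.1414e+00 2.0000e-04 2.0048e+00] F [-0.1  -0.53  0.08] 1.001956553287293
0.98 [315.1, 277.8, 370.6, 344.5]
0.77 [201.5, 377.5, 263.2, 426.8]
0.67 [343.2, 72.7, 410.0, 151.7]
0.6 [294.6, 175.7, 354.0, 243.3]
(np.float64(322.19147371781577), np.float64(211.35603363261274))
[(np.float64(0.06957699157803665), array([474.182, 303.103,   1.963])), (np.float64(0.07023091152357608), array([474.064, 303.046,   1.941]))]
```

View pics/w1.png

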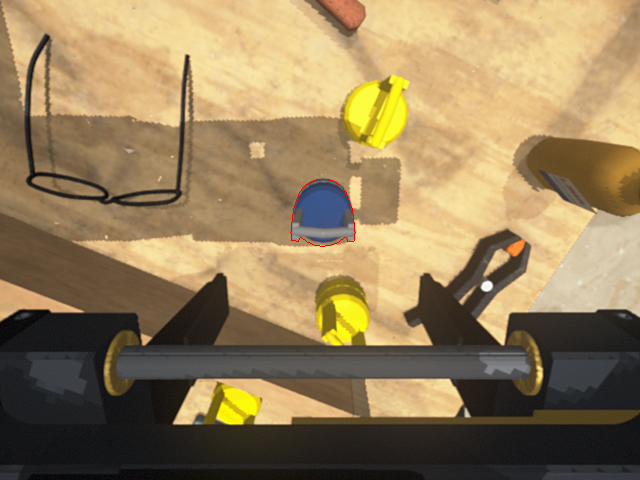

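The wrist view confirms the weight: the blue body is at (322,212) and the bar is parallel to the finger line. Descending.

Emit:
{"name": "jog_arm", "arguments": {
  "motion": [
    [[0.7,0,40],0.03],
    [[0.7,0,80],0.03],
    [[0.7,0,115],0.03],
    [[0.7,0,140],0.03],
    [[0.7,0,151],0.03]
  ]
}}

```text
t: 2.8
eef_pos: [471.6, 305.2, 86.6]
tcp_rot: [-3.139, 0.0, 1.979]
ft_force: [-0.3, 0.7, 0.2]
opening: 1.0
grip_force: 0.0
```

Emit:
{"name": "jog_arm", "arguments": {
  "motion": [
    [[0,0,0],0],
    [[0,0,0],0],
    [[0,0,0],0],
    [[0,0,0],0],
    [[0,0,0],0]
  ],
  "grip": 1
}}

```text
t: 3.3
eef_pos: [473.3, 304.7, 89.4]
tcp_rot: [3.14, -0.0, 1.978]
ft_force: [0.2, -0.7, -0.2]
opening: 0.639
grip_force: 0.0
```

Emit:
{"name": "jog_arm", "arguments": {
  "motion": [
    [[0,0,0],0],
    [[0,0,0],0],
    [[0,0,0],0],
    [[0,0,0],0],
    [[0,0,0],0]
  ]
}}

```text
t: 3.8
eef_pos: [473.4, 304.7, 89.0]
tcp_rot: [3.141, -0.0, 1.978]
ft_force: [1.8, -0.3, 5.4]
opening: 0.524
grip_force: 30.0
```

Emit:
{"name": "jog_arm", "arguments": {
  "motion": [
    [[0,0,-10],0],
    [[0,0,-35],0],
    [[0,0,-70],0],
    [[0,0,-110],0],
    [[0,0,-150],0]
  ]
}}

```text
t: 4.3
eef_pos: [472.3, 304.2, 240.0]
tcp_rot: [-3.14, -0.0, 1.978]
ft_force: [1.1, 0.0, -3.5]
opening: 0.524
grip_force: 30.0
```

Emit:
{"name": "jog_arm", "arguments": {
  "motion": [
    [[0,0,-40],0],
    [[0,0,-80],0],
    [[0,0,-110],0],
    [[0,0,-125],0],
    [[0,0,-125],0]
  ]
}}

```text
t: 4.8
eef_pos: [472.9, 304.5, 365.7]
tcp_rot: [3.139, -0.0, 1.978]
ft_force: [-0.8, 0.2, -3.9]
opening: 0.524
grip_force: 30.0
```

```bash
python3 go.py 491 -41 364 1.535; python3 - <<'E'
from fit import *
F=[]
for i in range(12):
    p=read_camera("wrist" if i else "scene");F.append(state()["ft_force"]);
    if i==0:cv2.imwrite("pics/s2.png",p["img"])
print(np.mean(F,0),np.std(F,0))
E
```

```text
shift [-324.4 -120.2    1.3] turn 0.443 t 4.8 [472.9 304.5 365.7] [ 3.1389e+00 -2.0000e-04  1.9778e+00] F [-0.77  0.18 -3.89] 0.524477226460305
[-0.10490119  0.21240236 -3.61036493] [0.45388594 0.45666472 0.3508588 ]
```

Emit:
{"name": "jog_arm", "arguments": {
  "motion": [
    [[-20,-7,10],0.08],
    [[-55,-19,30],0.16],
    [[-95,-33,55],0.24],
    [[-135,-47,80],0.32],
    [[-170,-59,95],0.4]
  ]
}}

```text
t: 5.9
eef_pos: [485.5, 123.3, 267.2]
tcp_rot: [-3.14, 0.0, 1.575]
ft_force: [0.2, 0.1, -3.0]
opening: 0.527
grip_force: 30.0
```

```bash
python3 go.py 491 60 249 1.535
```

```text
shift [-63.3   5.2  18.2] turn 0.04 t 5.9 [485.5 123.3 267.2] [-3.1403e+00  2.0000e-04  1.5745e+00] F [ 0.25  0.08 -3.01] 0.5268738792160467
```

Emit:
{"name": "jog_arm", "arguments": {
  "motion": [
    [[-20,3,8],0.04],
    [[-40,5,14],0.04],
    [[-55,5,18],0.04],
    [[-63,5,18],0.04],
    [[-63,5,18],0.04]
  ]
}}

```text
t: 6.4
eef_pos: [491.8, 61.5, 250.8]
tcp_rot: [3.141, -0.0, 1.537]
ft_force: [-0.1, 0.2, -4.1]
opening: 0.522
grip_force: 30.0
```

```bash
python3 go.py 491 -41 249 1.535; cat > look.py <<'E'
import sys
from fit import *
# overlay: weight (red) as held, from the TCP; scale hook (green); fit refinement by regions
s=state();x,y,z=s["eef_pos"];q=(x,y,s["tcp_rot"][2]);dz=z-89
Wt=[P+[0,0,dz] for P in WEIGHT];tiles=[]
V=[]
for n in ("scene","top"):
    p=read_camera(n);im=p["img"].copy()
    rs=cut_out("weight",p);c=proj(p,(x,y,z-60))
    for r in rs:
        b=r["box"]
        if b[0]<c[0]<b[2] and b[1]<c[1]<b[3]: V.append((p,r["region"].astype(float)));print(n,r["p"],b);break
    big=cv2.resize(im,None,fx=4,fy=4,interpolation=cv2.INTER_CUBIC)
    for P,qq,col in ((Wt,q,(0,0,255)),(SCALE[2:],(489.4,-91.1,-1.606),(0,255,0))):
        m=cv2.resize(render(p,P,qq),None,fx=4,fy=4)
        cs,_=cv2.findContours((m>.5).astype(np.uint8),cv2.RETR_LIST,cv2.CHAIN_APPROX_NONE);cv2.drawContours(big,cs,-1,col,1)
    u,v=proj(p,(491,-10,235));u=int(u*4);v=int(v*4);tiles.append(big[v-280:v+280,u-195:u+195])
cv2.imwrite(sys.argv[1],np.hstack(tiles))
for v in V: print(fit([v],Wt,[q]))
print(fit(V,Wt,[q]),"tcp",q,z)
E
python3 look.py pics/s3.png
```

```text
shift [-102.5    2.7    1.8] turn 0.002 t 6.4 [491.8  61.5 250.8] [ 3.1413e+00 -1.0000e-04  1.5367e+00] F [-0.1   0.17 -4.14] 0.5222861249366291
[(np.float64(0.0), array([491.784,  61.533,   1.537]))] tcp (np.float64(491.7839914076958), np.float64(61.532791914709684), np.float64(1.53666793219812)) 250.82584633934886
```

View pics/s3.png

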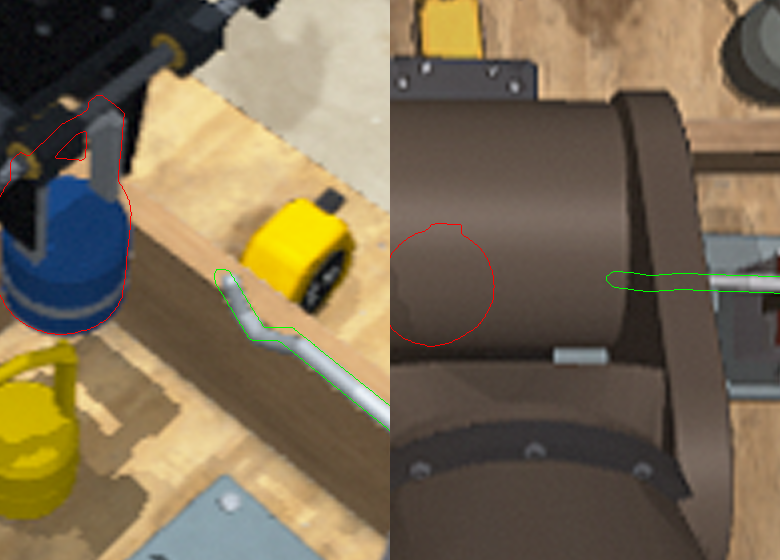

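The scene view shows the held weight and the hook tip (about (223,280) in the crop) both on their predicted contours. Threading the hook through the stirrup.

Emit:
{"name": "jog_arm", "arguments": {
  "motion": [
    [[-15,0.5,0],0],
    [[-35,1,0],0],
    [[-55,2,0],0],
    [[-70,2,0],0],
    [[-80,2.5,0],0]
  ]
}}

```text
t: 7.1
eef_pos: [491.5, -18.2, 250.8]
tcp_rot: [3.141, -0.0, 1.538]
ft_force: [-0.2, 0.5, -2.9]
opening: 0.526
grip_force: 30.0
```

Emit:
{"name": "jog_arm", "arguments": {
  "motion": [
    [[-10,0,0],0],
    [[-18,0,0],0],
    [[-22,0,0],0],
    [[-22,0,0],0],
    [[-22,0,0],0]
  ]
}}

```text
t: 7.6
eef_pos: [490.7, -39.7, 250.6]
tcp_rot: [-3.142, -0.0, 1.538]
ft_force: [0.4, 0.1, -3.7]
opening: 0.528
grip_force: 30.0
```

```bash
python3 go.py 491 -41 249 1.535;python3 look.py pics/s4.png
```

```text
shift [-1.3  0.3  1.6] turn 0.003 t 7.6 [490.7 -39.7 250.6] [-3.1416e+00 -2.0000e-04  1.5378e+00] F [ 0.39  0.09 -3.73] 0.5277042573473995
scene 0.91 [369.2, 261.0, 408.2, 318.8]
[(np.float64(0.4814269102150187), array([488.591, -45.372,   1.633]))]
[(np.float64(0.4814269102150187), array([488.591, -45.372,   1.633]))] tcp (np.float64(490.7486462074227), np.float64(-39.71543980666493), np.float64(1.5377693122681366)) 250.60726433267504
```

View pics/s4.png

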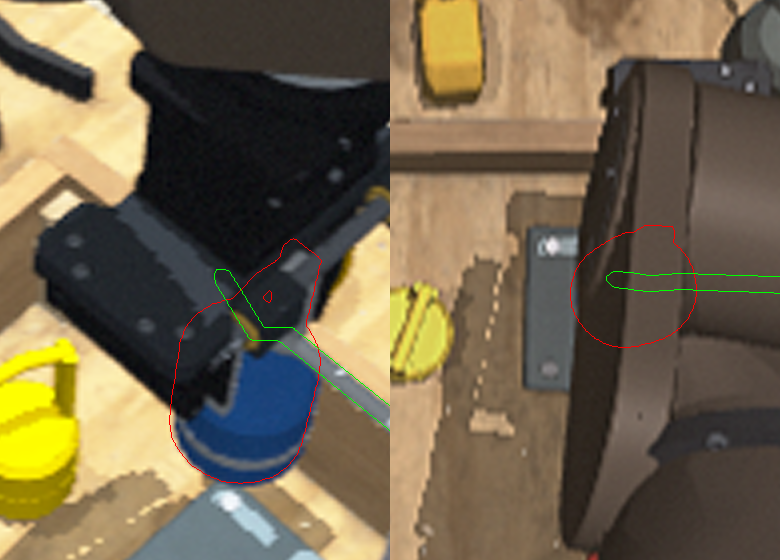

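The weight hangs around the hook and the valley sits under the bar, within about 2 mm. Lowering gently.

Emit:
{"name": "jog_arm", "arguments": {
  "motion": [
    [[0,0,3],0],
    [[0,0,7],0],
    [[0,0,11],0],
    [[0,0,15],0],
    [[0,0,18],0]
  ]
}}

```text
t: 8.3
eef_pos: [490.7, -39.9, 232.1]
tcp_rot: [-3.141, -0.0, 1.538]
ft_force: [0.3, -0.0, -3.0]
opening: 0.522
grip_force: 30.0
```

Emit:
{"name": "jog_arm", "arguments": {
  "motion": [
    [[0,0,1.5],0],
    [[0,0,3],0],
    [[0,0,4.5],0],
    [[0,0,6],0],
    [[0,0,7.5],0]
  ]
}}

```text
t: 8.8
eef_pos: [490.8, -39.9, 225.1]
tcp_rot: [3.141, -0.0, 1.538]
ft_force: [-0.2, -0.0, -3.6]
opening: 0.522
grip_force: 30.0
```

Emit:
{"name": "jog_arm", "arguments": {
  "motion": [
    [[0,0,1.5],0],
    [[0,0,3],0],
    [[0,0,4.5],0],
    [[0,0,6],0],
    [[0,0,7.5],0]
  ]
}}

```text
t: 9.3
eef_pos: [490.8, -39.9, 217.5]
tcp_rot: [3.141, -0.0, 1.538]
ft_force: [-0.1, -0.4, -2.7]
opening: 0.525
grip_force: 30.0
```

Emit:
{"name": "jog_arm", "arguments": {
  "motion": [
    [[0,0,1.5],0],
    [[0,0,3],0],
    [[0,0,4.5],0],
    [[0,0,6],0],
    [[0,0,7.5],0]
  ]
}}

```text
t: 9.8
eef_pos: [490.8, -39.9, 210.0]
tcp_rot: [3.141, -0.0, 1.538]
ft_force: [0.1, 0.3, -1.6]
opening: 0.527
grip_force: 30.0
```

Emit:
{"name": "jog_arm", "arguments": {
  "motion": [
    [[0,0,1.5],0],
    [[0,0,3],0],
    [[0,0,4.5],0],
    [[0,0,6],0],
    [[0,0,7.5],0]
  ]
}}

```text
t: 10.3
eef_pos: [490.8, -39.9, 202.5]
tcp_rot: [3.141, -0.0, 1.538]
ft_force: [-0.1, -1.2, -0.8]
opening: 0.526
grip_force: 30.0
```

Emit:
{"name": "jog_arm", "arguments": {
  "motion": [
    [[0,0,1.5],0],
    [[0,0,3],0],
    [[0,0,4.5],0],
    [[0,0,6],0],
    [[0,0,7.5],0]
  ]
}}

```text
t: 10.8
eef_pos: [490.8, -39.9, 195.0]
tcp_rot: [3.141, -0.0, 1.538]
ft_force: [-0.0, -0.4, -0.9]
opening: 0.526
grip_force: 30.0
```

Emit:
{"name": "jog_arm", "arguments": {
  "motion": [
    [[0,0,0],0],
    [[0,0,0],0],
    [[0,0,0],0],
    [[0,0,0],0],
    [[0,0,0],0]
  ]
}}

```text
t: 11.3
eef_pos: [490.8, -39.9, 195.2]
tcp_rot: [3.141, -0.0, 1.538]
ft_force: [-0.2, -0.4, -0.2]
opening: 0.526
grip_force: 30.0
```

```bash
cat > f.py <<'E'
from h import *
F=[]
for i in range(30): read_camera("wrist");F.append(np.r_[state()["ft_force"],state()["moment"]])
print(np.mean(F,0).round(3),np.std(F,0).round(3)/5.5,state()["eef_pos"],state()["t"])
E
python3 f.py
```

```text
[ 0.123 -0.129 -0.405 -0.11   0.013  0.003] [0.09236364 0.09345455 0.08854545 0.00454545 0.00509091 0.00418182] [490.75417313 -39.9267651  195.11632643] 12.8
```

```bash
sed 's/(489.4,-91.1,-1.606),(0,255,0)/(489.4,-91.1,-1.606),(0,255,0)/; s/SCALE\[2:\]/[P-[0,0,32] for P in SCALE[2:]]/; s/^for v in V.*//; s/^print(fit(V.*//' look.py > look2.py; python3 look2.py pics/s5.png
```

```text
scene 0.61 [369.7, 300.0, 404.7, 335.4]
```

View pics/s5.png

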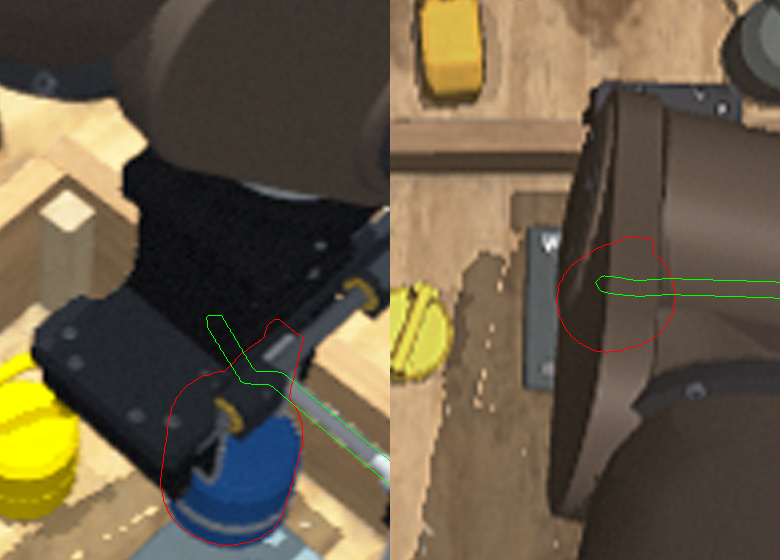

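```bash
cat > look3.py <<'E'
import sys
from fit import *
s=state();x,y,z=s["eef_pos"];Wt=[P+[0,0,z-89] for P in WEIGHT];sink=float(sys.argv[2])
p=read_camera("wrist");E=np.array(p["extrinsics"]);print(E[:3,3],-E[:3,2])
big=cv2.resize(p["img"],None,fx=4,fy=4,interpolation=cv2.INTER_CUBIC)
for P,qq,col in ((Wt,(x,y-2,s["tcp_rot"][2]),(0,0,255)),([P-[0,0,sink] for P in SCALE[2:]],(489.4,-91.1,-1.606),(0,255,0))):
    m=cv2.resize(render(p,P,qq),None,fx=4,fy=4)
    cs,_=cv2.findContours((m>.5).astype(np.uint8),cv2.RETR_LIST,cv2.CHAIN_APPROX_NONE);cv2.drawContours(big,cs,-1,col,2)
u,v=proj(p,(491,-41,z-10));u=int(u*4);v=int(v*4);print(u,v);c=big[max(v-450,0):v+450,u-600:u+600];cv2.imwrite(sys.argv[1],cv2.resize(c,None,fx=2/3,fy=2/3,interpolation=cv2.INTER_AREA))
E
python3 look3.py pics/w2.png 32
```

```text
[492.59891543  42.21739145 339.14214082] [-0.00855335 -0.28827402 -0.95750975]
1300 1249
```

View pics/w2.png

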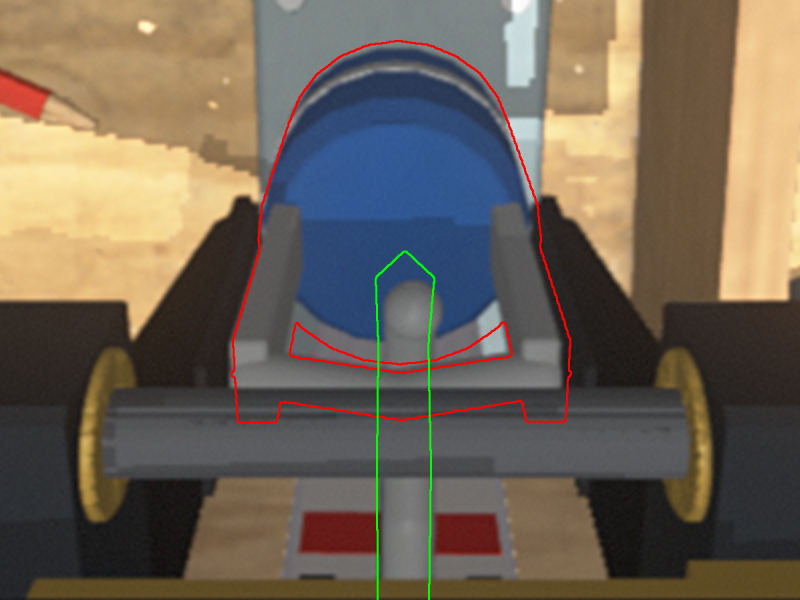

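The wrist view shows the hook tip at (412,305) standing clear in front of the crossbar at about y 370, so the bar sits in the valley. About 0.4 N is still on the gripper; lowering 4 mm more.

Emit:
{"name": "jog_arm", "arguments": {
  "motion": [
    [[0,0,1],0],
    [[0,0,2],0],
    [[0,0,3],0],
    [[0,0,4],0],
    [[0,0,4],0]
  ]
}}

```text
t: 13.55
eef_pos: [490.8, -39.9, 191.0]
tcp_rot: [-3.142, -0.0, 1.538]
ft_force: [-0.2, -0.6, -0.5]
opening: 0.527
grip_force: 30.0
```

```bash
python3 f.py
```

```text
[ 0.172 -0.037 -0.145 -0.113  0.019  0.002] [0.08036364 0.09854545 0.08309091 0.00563636 0.00545455 0.00490909] [490.77468993 -39.91691963 191.12173002] 15.05
```

Emit:
{"name": "jog_arm", "arguments": {
  "motion": [
    [[0,0,0.5],0],
    [[0,0,1],0],
    [[0,0,1.3],0],
    [[0,0,1.3],0],
    [[0,0,1.3],0]
  ]
}}

```text
t: 15.55
eef_pos: [490.8, -39.9, 189.8]
tcp_rot: [3.142, -0.0, 1.538]
ft_force: [0.0, -0.5, -0.4]
opening: 0.525
grip_force: 30.0
```

```bash
python3 f.py
```

```text
[ 0.205 -0.174 -0.225 -0.122  0.017  0.002] [0.07872727 0.08       0.06709091 0.00454545 0.00581818 0.00581818] [490.75901487 -39.9180685  189.82520686] 17.05
```

```bash
python3 - <<'E'
from fit import *
p=read_camera("scene");cv2.imwrite("pics/s6raw.png",p["img"])
a=cv2.imread("pics/scene0.png").astype(np.float32);b=p["img"].astype(np.float32)
c,s=np.cos(-1.606),np.sin(-1.606)
def prof(im,S):
    out=[]
    for k in S:
        uv=np.array([proj(p,(489.4+c*X,-91.1+s*X,245-k)) for X in np.arange(-20,26,1.)],np.float32)
        out.append(cv2.remap(im,uv[:,0].reshape(-1,1).copy(),uv[:,1].reshape(-1,1).copy(),cv2.INTER_LINEAR).reshape(-1,3).mean(0).min()) # least channel: grey rod vs wood
    return np.array(out)
S0=np.arange(-12,13,1.);S1=np.arange(20,56,1.)
for S,im in((S0,a),(S1,b)): print([(int(k),int(v)) for k,v in zip(S,prof(im,S))])
E
python3 look3.py pics/w3.png 38
```

```text
[(-12, 100), (-11, 100), (-10, 102), (-9, 107), (-8, 118), (-7, 134), (-6, 152), (-5, 163), (-4, 167), (-3, 171), (-2, 174), (-1, 173), (0, 167), (1, 158), (2, 147), (3, 135), (4, 125), (5, 114), (6, 103), (7, 94), (8, 81), (9, 68), (10, 58), (11, 51), (12, 48)]
[(20, 74), (21, 77), (22, 79), (23, 82), (24, 85), (25, 92), (26, 102), (27, 117), (28, 131), (29, 143), (30, 149), (31, 148), (32, 149), (33, 150), (34, 149), (35, 147), (36, 144), (37, 141), (38, 137), (39, 133), (40, 129), (41, 125), (42, 122), (43, 112), (44, 101), (45, 90), (46, 82), (47, 76), (48, 73), (49, 71), (50, 71), (51, 69), (52, 68), (53, 67), (54, 65), (55, 64)]
[492.59814262  42.2180993  333.84149999] [-0.00855741 -0.28827309 -0.95751   ]
1300 1249
```

View pics/w3.png

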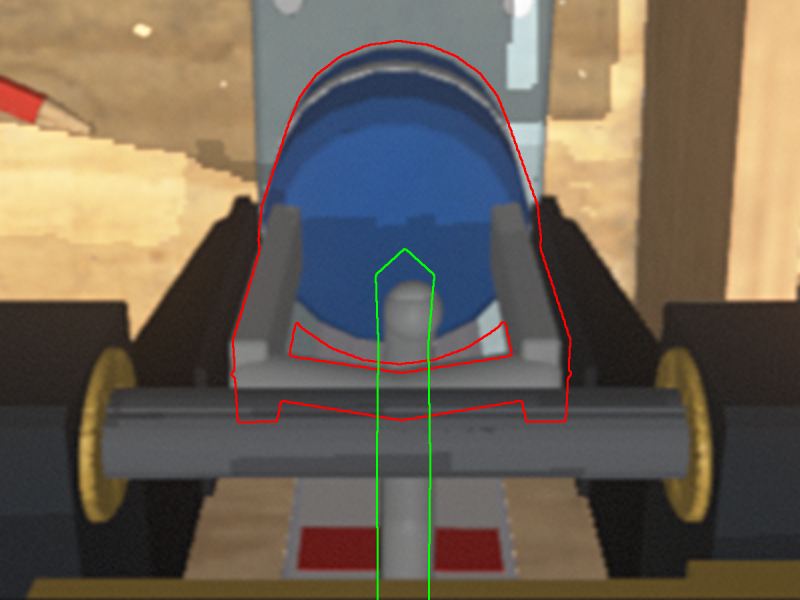

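The bar looks about 2 mm toward the tip from the seat. I'll centre it slowly and recheck the load.

Emit:
{"name": "jog_arm", "arguments": {
  "motion": [
    [[-0.5,0,0.3],0],
    [[-1,0,0.6],0],
    [[-1.5,0,0.9],0],
    [[-2,0,1.2],0],
    [[-2,0,1.2],0]
  ]
}}

```text
t: 17.65
eef_pos: [490.8, -41.3, 188.5]
tcp_rot: [3.142, -0.001, 1.538]
ft_force: [0.4, 6.9, 0.8]
opening: 0.531
grip_force: 30.0
```

```bash
python3 f.py;python3 f.py
```

```text
[ 1.501  6.719  0.039  0.924 -0.181  0.013] [0.10909091 0.082      0.086      0.00545455 0.006      0.00472727] [490.77050983 -41.3048888  188.60461947] 19.15
[ 1.553  6.737  0.025  0.908 -0.183  0.008] [0.07345455 0.06927273 0.068      0.00345455 0.00490909 0.00581818] [490.726982   -41.33327941 188.58029218] 20.65
```

The 6.7 N side force shows the bar was already against the column-side wall, so I'll back off the other way.

Emit:
{"name": "jog_arm", "arguments": {
  "motion": [
    [[0.5,0,0],0],
    [[1,0,0],0],
    [[1.5,0,0],0],
    [[2,0,0],0],
    [[2,0,0],0]
  ]
}}

```text
t: 21.15
eef_pos: [490.8, -39.9, 188.6]
tcp_rot: [3.142, -0.0, 1.538]
ft_force: [0.5, 0.9, -0.2]
opening: 0.526
grip_force: 30.0
```

Emit:
{"name": "jog_arm", "arguments": {
  "motion": [
    [[0.5,0,0],0],
    [[1,0,0],0],
    [[1.5,0,0],0],
    [[1.5,0,0],0],
    [[1.5,0,0],0]
  ]
}}

```text
t: 21.65
eef_pos: [490.8, -38.5, 188.6]
tcp_rot: [3.142, -0.0, 1.538]
ft_force: [0.6, -1.5, -0.8]
opening: 0.528
grip_force: 30.0
```

```bash
python3 f.py
```

```text
Traceback (most recent call last):
  File "f.py", line 3, in <module>
    for i in range(30): read_camera("wrist");F.append(np.r_[state()["ft_force"],state()["moment"]])
                        ~~~~~~~~~~~^^^^^^^^^
ValueError: 200 camera calls are used up
```

Emit:
{"name": "jog_arm", "arguments": {
  "motion": [
    [[-0.3,0,0],0],
    [[-0.6,0,0],0],
    [[-0.6,0,0],0],
    [[-0.6,0,0],0],
    [[-0.6,0,0],0]
  ]
}}

```text
t: 23.35
eef_pos: [490.8, -38.8, 188.6]
tcp_rot: [-3.142, -0.0, 1.538]
ft_force: [1.3, 3.3, -0.1]
opening: 0.525
grip_force: 30.0
```

Emit:
{"name": "jog_arm", "arguments": {
  "motion": [
    [[0,0,0],0]
  ]
}}

```text
t: 23.45
eef_pos: [490.8, -38.8, 188.6]
tcp_rot: [-3.142, -0.0, 1.538]
ft_force: [1.7, 4.6, 0.1]
opening: 0.526
grip_force: 30.0
```

Emit:
{"name": "jog_arm", "arguments": {
  "motion": [
    [[0,0,0],0]
  ]
}}

```text
t: 23.55
eef_pos: [490.8, -38.8, 188.6]
tcp_rot: [-3.142, -0.0, 1.538]
ft_force: [1.0, 5.4, 0.5]
opening: 0.522
grip_force: 30.0
```

Emit:
{"name": "jog_arm", "arguments": {
  "motion": [
    [[0,0,0],0]
  ]
}}

```text
t: 23.65
eef_pos: [490.8, -38.8, 188.6]
tcp_rot: [-3.142, -0.0, 1.538]
ft_force: [1.1, 4.6, 0.1]
opening: 0.526
grip_force: 30.0
```

Emit:
{"name": "jog_arm", "arguments": {
  "motion": [
    [[0,0,0],0]
  ]
}}

```text
t: 23.75
eef_pos: [490.8, -38.9, 188.6]
tcp_rot: [-3.142, -0.0, 1.538]
ft_force: [2.3, 4.4, 0.2]
opening: 0.522
grip_force: 30.0
```

Emit:
{"name": "jog_arm", "arguments": {
  "motion": [
    [[0,0,0],0]
  ]
}}

```text
t: 23.85
eef_pos: [490.8, -38.9, 188.6]
tcp_rot: [-3.142, -0.0, 1.538]
ft_force: [0.6, 5.8, 0.2]
opening: 0.525
grip_force: 30.0
```

Emit:
{"name": "jog_arm", "arguments": {
  "motion": [
    [[0,0,0],0]
  ]
}}

```text
t: 23.95
eef_pos: [490.8, -38.9, 188.6]
tcp_rot: [-3.142, -0.0, 1.538]
ft_force: [0.5, 5.8, -0.3]
opening: 0.524
grip_force: 30.0
```

Emit:
{"name": "jog_arm", "arguments": {
  "motion": [
    [[0,0,0],0]
  ]
}}

```text
t: 24.05
eef_pos: [490.8, -38.8, 188.6]
tcp_rot: [-3.142, -0.0, 1.538]
ft_force: [0.4, 5.2, 0.1]
opening: 0.525
grip_force: 30.0
```

Emit:
{"name": "jog_arm", "arguments": {
  "motion": [
    [[0,0,0],0]
  ]
}}

```text
t: 24.15
eef_pos: [490.8, -38.9, 188.6]
tcp_rot: [-3.141, -0.0, 1.538]
ft_force: [0.9, 5.3, 0.8]
opening: 0.526
grip_force: 30.0
```

Emit:
{"name": "jog_arm", "arguments": {
  "motion": [
    [[0,0,0],0]
  ]
}}

```text
t: 24.25
eef_pos: [490.8, -38.8, 188.6]
tcp_rot: [-3.142, -0.0, 1.538]
ft_force: [0.7, 5.7, 0.4]
opening: 0.524
grip_force: 30.0
```

Emit:
{"name": "jog_arm", "arguments": {
  "motion": [
    [[0,0,0],0]
  ]
}}

```text
t: 24.35
eef_pos: [490.8, -38.8, 188.6]
tcp_rot: [-3.142, -0.0, 1.538]
ft_force: [1.0, 4.7, 0.1]
opening: 0.527
grip_force: 30.0
```

Emit:
{"name": "jog_arm", "arguments": {
  "motion": [
    [[0,0,0],0]
  ]
}}

```text
t: 24.45
eef_pos: [490.8, -38.8, 188.6]
tcp_rot: [-3.142, -0.0, 1.538]
ft_force: [0.7, 5.1, 0.6]
opening: 0.524
grip_force: 30.0
```

Emit:
{"name": "jog_arm", "arguments": {
  "motion": [
    [[0,0,0],0]
  ]
}}

```text
t: 24.55
eef_pos: [490.7, -38.9, 188.6]
tcp_rot: [-3.142, -0.0, 1.538]
ft_force: [0.8, 6.0, 0.1]
opening: 0.523
grip_force: 30.0
```

Emit:
{"name": "jog_arm", "arguments": {
  "motion": [
    [[-0.4,0,0],0],
    [[-0.8,0,0],0],
    [[-1.2,0,0],0],
    [[-1.2,0,0],0],
    [[-1.2,0,0],0]
  ]
}}

```text
t: 25.05
eef_pos: [490.8, -39.9, 188.6]
tcp_rot: [3.141, -0.001, 1.538]
ft_force: [1.2, 6.8, -0.1]
opening: 0.525
grip_force: 30.0
```

Emit:
{"name": "jog_arm", "arguments": {
  "motion": [
    [[0.2,0,0],0],
    [[0.4,0,0],0],
    [[0.4,0,0],0],
    [[0.4,0,0],0],
    [[0.4,0,0],0]
  ]
}}

```text
t: 25.55
eef_pos: [490.8, -39.8, 188.6]
tcp_rot: [3.142, -0.0, 1.538]
ft_force: [1.7, 3.9, -0.1]
opening: 0.524
grip_force: 30.0
```

Emit:
{"name": "jog_arm", "arguments": {
  "motion": [
    [[0,0,0],0],
    [[0,0,0],0],
    [[0,0,0],0]
  ]
}}

```text
t: 25.85
eef_pos: [490.8, -39.8, 188.6]
tcp_rot: [3.141, -0.0, 1.538]
ft_force: [1.7, 5.0, -0.2]
opening: 0.525
grip_force: 30.0
```

Emit:
{"name": "jog_arm", "arguments": {
  "motion": [
    [[0,0,0],0],
    [[0,0,0],0],
    [[0,0,0],0]
  ]
}}

```text
t: 26.15
eef_pos: [490.8, -39.8, 188.6]
tcp_rot: [3.141, -0.0, 1.538]
ft_force: [0.6, 5.1, 0.9]
opening: 0.527
grip_force: 30.0
```

Emit:
{"name": "jog_arm", "arguments": {
  "motion": [
    [[0.2,0,0],0],
    [[0.4,0,0],0],
    [[0.6,0,0],0],
    [[0.6,0,0],0],
    [[0.6,0,0],0]
  ]
}}

```text
t: 26.65
eef_pos: [490.8, -39.4, 188.7]
tcp_rot: [3.141, 0.0, 1.538]
ft_force: [1.1, -0.4, 0.2]
opening: 0.522
grip_force: 30.0
```

Emit:
{"name": "jog_arm", "arguments": {
  "motion": [
    [[0,0,0],0],
    [[0,0,0],0],
    [[0,0,0],0],
    [[0,0,0],0]
  ]
}}

```text
t: 27.05
eef_pos: [490.8, -39.3, 188.6]
tcp_rot: [3.142, -0.0, 1.538]
ft_force: [1.6, -0.4, -0.3]
opening: 0.526
grip_force: 30.0
```

Emit:
{"name": "jog_arm", "arguments": {
  "motion": [
    [[0,0,0],0],
    [[0,0,0],0],
    [[0,0,0],0]
  ]
}}

```text
t: 27.35
eef_pos: [490.8, -39.2, 188.6]
tcp_rot: [3.142, -0.0, 1.538]
ft_force: [0.8, -0.8, -0.6]
opening: 0.526
grip_force: 30.0
```

Emit:
{"name": "jog_arm", "arguments": {
  "motion": [
    [[0,0.1,0],0],
    [[0,0.1,0],0]
  ]
}}

```text
t: 27.55
eef_pos: [490.8, -39.2, 188.6]
tcp_rot: [-3.141, -0.0, 1.538]
ft_force: [0.2, -0.9, -0.6]
opening: 0.529
grip_force: 30.0
```

Emit:
{"name": "jog_arm", "arguments": {
  "motion": [
    [[0,0,0],0]
  ]
}}

```text
t: 27.65
eef_pos: [490.8, -39.2, 188.6]
tcp_rot: [-3.141, -0.0, 1.538]
ft_force: [0.4, -0.2, 0.4]
opening: 0.525
grip_force: 30.0
```

Emit:
{"name": "jog_arm", "arguments": {
  "motion": [
    [[0,0,0],0]
  ]
}}

```text
t: 27.75
eef_pos: [490.8, -39.2, 188.6]
tcp_rot: [-3.142, -0.0, 1.538]
ft_force: [1.1, -0.8, -0.6]
opening: 0.524
grip_force: 30.0
```

Emit:
{"name": "jog_arm", "arguments": {
  "motion": [
    [[0,0,0],0]
  ]
}}

```text
t: 27.85
eef_pos: [490.8, -39.2, 188.6]
tcp_rot: [-3.142, -0.0, 1.538]
ft_force: [0.3, -0.2, 0.3]
opening: 0.527
grip_force: 30.0
```

Emit:
{"name": "jog_arm", "arguments": {
  "motion": [
    [[0,0,0],0]
  ]
}}

```text
t: 27.95
eef_pos: [490.9, -39.2, 188.6]
tcp_rot: [-3.142, -0.0, 1.538]
ft_force: [1.2, 0.5, -0.7]
opening: 0.526
grip_force: 30.0
```

Emit:
{"name": "jog_arm", "arguments": {
  "motion": [
    [[0,0,0],0]
  ]
}}

```text
t: 28.05
eef_pos: [490.9, -39.2, 188.6]
tcp_rot: [-3.142, -0.0, 1.538]
ft_force: [0.6, -0.3, 0.3]
opening: 0.523
grip_force: 30.0
```

Emit:
{"name": "jog_arm", "arguments": {
  "motion": [
    [[0,0,0],0]
  ]
}}

```text
t: 28.15
eef_pos: [490.9, -39.2, 188.6]
tcp_rot: [-3.142, -0.0, 1.538]
ft_force: [0.6, 0.3, 0.6]
opening: 0.523
grip_force: 30.0
```

Emit:
{"name": "jog_arm", "arguments": {
  "motion": [
    [[0,0,0],0]
  ]
}}

```text
t: 28.25
eef_pos: [490.9, -39.2, 188.6]
tcp_rot: [-3.142, -0.0, 1.538]
ft_force: [-0.3, -0.3, 0.3]
opening: 0.527
grip_force: 30.0
```

Emit:
{"name": "jog_arm", "arguments": {
  "motion": [
    [[0,0,0],0]
  ]
}}

```text
t: 28.35
eef_pos: [490.9, -39.2, 188.6]
tcp_rot: [-3.142, -0.0, 1.538]
ft_force: [0.5, -0.7, -0.1]
opening: 0.527
grip_force: 30.0
```

Emit:
{"name": "jog_arm", "arguments": {
  "motion": [
    [[0,0,0],0]
  ]
}}

```text
t: 28.45
eef_pos: [490.9, -39.2, 188.6]
tcp_rot: [3.142, -0.0, 1.538]
ft_force: [-0.2, -0.1, 0.3]
opening: 0.529
grip_force: 30.0
```

Emit:
{"name": "jog_arm", "arguments": {
  "motion": [
    [[0,0,0],0]
  ]
}}

```text
t: 28.55
eef_pos: [490.9, -39.2, 188.6]
tcp_rot: [-3.142, -0.0, 1.538]
ft_force: [0.9, -0.8, 0.2]
opening: 0.526
grip_force: 30.0
```

Emit:
{"name": "jog_arm", "arguments": {
  "motion": [
    [[0,0,0],0]
  ]
}}

```text
t: 28.65
eef_pos: [490.9, -39.2, 188.6]
tcp_rot: [-3.142, -0.0, 1.538]
ft_force: [-0.0, -0.5, 1.5]
opening: 0.528
grip_force: 30.0
```

Emit:
{"name": "jog_arm", "arguments": {
  "motion": [
    [[0,0,0],0]
  ]
}}

```text
t: 28.75
eef_pos: [490.9, -39.2, 188.6]
tcp_rot: [3.142, -0.0, 1.538]
ft_force: [0.3, -0.5, -0.7]
opening: 0.525
grip_force: 30.0
```

All forces are near zero, so the scale carries the weight. Releasing.

Emit:
{"name": "jog_arm", "arguments": {
  "motion": [
    [[0,0,0],0],
    [[0,0,0],0],
    [[0,0,0],0],
    [[0,0,0],0],
    [[0,0,0],0]
  ],
  "grip": 0.1
}}

```text
t: 29.25
eef_pos: [490.9, -39.2, 188.6]
tcp_rot: [3.142, -0.0, 1.538]
ft_force: [-0.2, 0.7, -0.1]
opening: 0.874
grip_force: 0.0
```

Emit:
{"name": "jog_arm", "arguments": {
  "motion": [
    [[0,0,0],0],
    [[0,0,0],0],
    [[0,0,0],0],
    [[0,0,0],0],
    [[0,0,0],0]
  ]
}}

```text
t: 29.75
eef_pos: [490.9, -39.2, 188.6]
tcp_rot: [3.142, -0.0, 1.538]
ft_force: [-0.7, -0.6, -0.7]
opening: 0.901
grip_force: 0.0
```

Emit:
{"name": "jog_arm", "arguments": {
  "motion": [
    [[0,0,0],0],
    [[0,0,0],0],
    [[0,0,0],0],
    [[0,0,0],0],
    [[0,0,0],0]
  ]
}}

```text
t: 30.25
eef_pos: [490.9, -39.2, 188.6]
tcp_rot: [3.142, -0.0, 1.538]
ft_force: [0.9, -0.8, -0.3]
opening: 0.899
grip_force: 0.0
```

Emit:
{"name": "jog_arm", "arguments": {
  "motion": [
    [[0,0,-5],0],
    [[0,0,-15],0],
    [[0,0,-25],0],
    [[0,0,-35],0],
    [[0,0,-45],0]
  ]
}}

```text
t: 30.75
eef_pos: [491.0, -39.2, 234.9]
tcp_rot: [3.141, 0.0, 1.538]
ft_force: [-0.5, -0.5, -0.4]
opening: 0.901
grip_force: 0.0
```

Emit:
{"name": "jog_arm", "arguments": {
  "motion": [
    [[0,0,-15],0],
    [[0,0,-30],0],
    [[0,0,-45],0],
    [[0,0,-60],0],
    [[0,0,-75],0]
  ]
}}

```text
t: 31.25
eef_pos: [490.7, -39.2, 310.0]
tcp_rot: [3.141, 0.0, 1.538]
ft_force: [-0.2, -0.6, -0.0]
opening: 0.899
grip_force: 0.0
```

Emit:
{"name": "jog_arm", "arguments": {
  "motion": [
    [[0,0,-15],0],
    [[0,0,-25],0],
    [[0,0,-25],0],
    [[0,0,-25],0],
    [[0,0,-25],0]
  ]
}}

```text
t: 31.75
eef_pos: [490.6, -39.2, 333.0]
tcp_rot: [-3.141, -0.0, 1.538]
ft_force: [-1.4, -0.1, -0.9]
opening: 0.903
grip_force: 0.0
```

Emit:
{"name": "jog_arm", "arguments": {
  "motion": [
    [[0,0,0],0],
    [[0,0,0],0],
    [[0,0,0],0],
    [[0,0,0],0],
    [[0,0,0],0]
  ]
}}

```text
t: 32.25
eef_pos: [490.9, -39.2, 333.6]
tcp_rot: [-3.142, -0.0, 1.538]
ft_force: [0.7, -0.2, -0.6]
opening: 0.899
grip_force: 0.0
```

Emit:
{"name": "jog_arm", "arguments": {
  "motion": [
    [[0,0,0],0],
    [[0,0,0],0],
    [[0,0,0],0],
    [[0,0,0],0],
    [[0,0,0],0]
  ]
}}

```text
t: 32.75
eef_pos: [490.9, -39.3, 333.6]
tcp_rot: [3.142, -0.0, 1.538]
ft_force: [-0.4, -0.4, 0.0]
opening: 0.9
grip_force: 0.0
```

Emit:
{"name": "jog_arm", "arguments": {
  "motion": [
    [[0,0,0],0],
    [[0,0,0],0],
    [[0,0,0],0],
    [[0,0,0],0],
    [[0,0,0],0]
  ]
}}

```text
t: 33.25
eef_pos: [490.9, -39.2, 333.6]
tcp_rot: [3.142, -0.0, 1.538]
ft_force: [0.4, -0.1, 0.9]
opening: 0.9
grip_force: 0.0
```

Emit:
{"name": "jog_arm", "arguments": {
  "motion": [
    [[0,0,0],0],
    [[0,0,0],0],
    [[0,0,0],0],
    [[0,0,0],0],
    [[0,0,0],0]
  ]
}}

```text
t: 33.75
eef_pos: [490.9, -39.2, 333.6]
tcp_rot: [3.142, -0.0, 1.538]
ft_force: [-0.2, 0.1, 0.5]
opening: 0.901
grip_force: 0.0
```

```bash
python3 -c "
from cell import *
print(job_done())"
```

```text
the job is handed in; nothing more can be done
None
```

I hung the blue weight on the scale hook, let go with the gripper's load near zero, backed the arm off and handed the job in at about 34 s; no verdict came back, and with all 200 camera calls used up I couldn't look at it after letting go.

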